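# Brush off the panel stand and hold a spring clamp gaping over the panel

### The job

I am about to fit a paper pattern to the upright panel: it has to stand on a clean bed, so first sweep the three loose offcuts off the bed of the panel stand with the dust brush, never pushing them with the gripper itself, and lay the brush down on the bench. Then squeeze the larger of the two spring clamps on the rack by its handles, lift it off and bring it down over the panel's top edge, its open jaws one on each side, well below the edge and clear of both faces. Finish like that, still holding the clamp squeezed open, so that I can slip the pattern in.

Things in the scene. Friction and masses are not known exactly. Their poses are not given: they have to be found in the camera images.
- stand: Fixed stand: plywood base 130 x 125 x 16 mm with a light wood panel on edge along its x axis. Origin: centre of the base's underside; at yaw 0 x points away from the robot, y left. Panel: 130 mm long, y -30 to -14 mm, top at z 116 (28 mm high cleat at its right foot). Bed, where the scraps lie (centres x -47 to 1): the base's free top left of the panel, x -65 to 65, y -14 to 62, z 16, no rims.
- panel_top (a point): Middle of the panel's top edge: 116 mm above the bench; the axes are the stand's (x along the panel, y across it, z up). The panel's faces are at y = -8 and +8 mm from here.
- scrap_1_centre (a point): Centre (7.5 mm above its underside) of a sawn offcut with a step, 34 x 22 x 15 mm, about 18 g, loose on the bed.
- scrap_2_centre (a point): Centre (7.5 mm up) of a blocky offcut, 26 x 24 x 15 mm, about 15 g, loose on the bed.
- scrap_3_centre (a point): Centre (8 mm up) of a longer blocky offcut, 30 x 18 x 16 mm, about 15 g, loose on the bed.
- brush: Flat dust brush with wooden handle, loose on the bench to the right of the stand's near end, bristles towards the robot, about 50 g, 16 mm thick. Origin: its middle, on the underside; y points to the handle's end, x across. Stiff bristles y -80 to -42 mm (37 wide, 12 thick), ferrule -42 to -16 (37 wide), handle -16 to 84 (at most 23 wide, 15 thick). All of it is solid and can push things.
- brush_middle (a point): Where to grip the brush: on the handle, 15 mm from the brush's origin towards the handle's end (95 mm from the bristle tips) and half-way up (8 mm). Axes as the brush's.
- rack: Fixed clamp rack behind the stand: a wooden strip on edge along the rack's y axis, 12 mm thick, 150 mm long, top at 75 mm, on a foot 52 mm wide and 14 mm high. Origin: centre of the underside. Two spring clamps are clipped on it, handles up, 64 to 80 mm apart; the larger may be at either end.
- clamp_grip (a point): Larger spring clamp (steel, black rubber sleeves on the handles, 132 mm tall, 95 g): point midway between its sleeves, 164 mm up on the rack. z up the clamp, y from sleeve to sleeve (squeeze this way), x along the hinge pin 58 mm below. Sleeves 24 mm wide, 32 long; 62 mm over their outsides on the rack, 29 squeezed home. Fixed to the +y lever: turns by half the joint's value as the clamp opens.
- clamp_pad_a (a point): Middle of the gripping face of the jaw pad on the larger clamp's +y side, 108 mm below the sleeves' middle. Pads are 20 mm wide, 14 high, 5 thick; the lever behind bulges to 12 mm outwards of the face. 40 mm of free throat above the pads' middle.
- clamp_pad_b (a point): The same on the other pad (-y side). The two are 12 mm apart on the rack and about 35 mm when the clamp is squeezed right home.
- clamp_lever (a joint): Opening of the larger clamp, rad: 0 as it sits on the rack's 12 mm strip, 0.47 squeezed fully open (stop), -0.12 shut on itself. A spring pulls it shut: squeezing at the sleeves takes about 9 N at 0 and 14 N at 0.47.
- small_clamp: The smaller spring clamp on the rack (87 mm tall, two thirds of the size), not to be used; fixed. Origin: its hinge pin, 97 mm above the bench.
Not all that is in view belongs to the job. What is shaped like the part that bears scrap_3_centre but pink is not meant.

How it is judged:
By the outcome, as a careful person would: the job done as asked, in the order asked, and still so for the second after the job is handed in, while the arm keeps its last pose, push and grip.
It also fails if it takes over 58 s, if anything falls off the work surface, if the arm or the gripper's body presses on something with over 40 N, if the wrist force passes 120 N, or if a joint passes its speed limit or range.

### The arm

A 6-joint arm with a two-finger parallel gripper is mounted at the origin on a cart in front of the work surface, level with it; the furniture and walls round the work are solid. World frame = base frame: x ahead of the robot, y to its left, z up, the work surface at z = 0. Lengths are in m, angles in degrees, forces in N, time in s.
With the tool pointing down it reaches from about 0.275 to 0.75 m from the base axis. Payload 10.2 kg.
Tool frame: the origin (TCP) lies midway between the tips of the shut fingers; the grasp point (between the pads) lies behind it (arm.grip_point_offset is the z of the grasp point in the tool frame, in m); z points along the fingers, y is the line along which they close (so a half turn about z gives the same grasp; the last joint's range is limited). The gripper opens to 85 mm and grips with 20 to 120 N. Pads are 22 mm wide; open, the fingers measure 114 mm over their backs; the gripper's body (76 mm by 85 mm) begins 54 mm behind the grasp point. The pads swing forward as they close: fully open they stand 13 mm farther back than shut.
Start: joints at [52.746, 17.928, 85.812, -0, 76.261, -12.8], TCP at [0.217, 0.478, 0.231] pointing down, gripper open.
Joint ranges: [-168.41, 168.41], [-55.51, 124.54], [10.69, 146.95], [-70.63, 250.63], [1, 178], [-165.06, 165.06]. Speed limits (degrees/s): [136.94, 136.94, 172.46, 180, 180, 180].

### API

Orientations are given as a 3x3 rotation matrix whose columns are the frame's x, y, z axes.
In Python, from plant import sensors, viewer, job_done, arm gives the robot as it stands.
- The arm moves only by the tool jog_arm, never from a script. Its argument "steps" is a list of rows, each a list of 7 numbers: the shift along the world's x, y, z in mm, then the turn, a rotation vector about the world's x, y, z in rad, then the closure in counts, from 0 (fully open) to 255 (shut). A call has 1 to 8 rows; each row is the pose to reach, as a shift and turn from the pose commanded when the call began; what a row does not reach only later rows make up. A row lasts 1/8 s, in which the tool goes at most 62.5 mm and 10.7 degrees, less where a joint would pass 70% of its speed; a pose out of reach is approached as far as the arm can. A call with a gripper value outside its range is refused whole. The fingers move at their own pace and stop on an object; the grip force is fixed at half the most. Time passes only in rows, so rows that repeat a pose let the fingers close. It gives the time, the measured TCP pose, the force, the opening and the grip force at its end, in the units of the state.
- sensors.get_obs(): the state, without advancing time (a new reading comes with each control period).
- viewer.camera(name): name is "scene" or "top"; returns a dict with "img" (400x640x3 uint8, blue, green, red), "mtx" (3x3 intrinsics, pixels), "extrinsics" (4x4, takes a point from world to camera coordinates). Camera axes: x right, y down, z forward; pixel columns grow to the right and rows downward; lengths in m; the calibration is good to about 2 mm. A picture is of the moment at which its call begins. There is no depth.
- job_done(): hands the job in; it is judged then, once.
The state is a dict: "clock": time; "qpos": joint angles; "joint_velocities": joint speeds; "tau": joint torques, N m; "position": TCP position; "eef_rot": TCP orientation; "force": force on the tool from outside, world axes, zero at the start; "ft_torque": the same for the moment, N m; "grip_width": finger opening in m; "grip_force": force on a finger pad.
Only numpy, scipy, OpenCV 4.12 (cv2) and the standard library are available. Lean on these libraries where they do the work, as an engineer would, in place of code of your own. Each camera call takes 0.05 s, during which the arm holds its last target. There are 200 camera calls.

## Working session

There is one attempt and no reset: what is moved stays moved. The work goes in short steps, Python scripts to look and compute and a tool call to move; the robot and the scene stay as the last step left them, time stands still between calls to the robot, and variables do not carry over. Pictures are saved under pics/ and viewed, at most 10 in all, crops included, and the job is handed in when it is done.

Besides the shell and the picture viewer there is one more tool, called as a command line: name --pt "numbers of a row" for each row, then --argument value for the rest. jog_arm: Moves the arm, as the interface text tells. Its arguments: {"type":"object","properties":{"steps":{"type":"array"}},"required":["steps"]}

```bash
ls; mkdir -p pics; python3 - <<'E'
from plant import sensors, viewer, arm
import cv2
for n in("scene","top"):
    c=viewer.camera(n); cv2.imwrite(f"pics/{n}0.png",c["img"]); print(n,c["mtx"].round(1).tolist(),c["extrinsics"].round(4).tolist())
print(arm.grip_point_offset,sensors.get_obs())
E
```

```text
pics
scene [[415.0, 0.0, 322.2], [0.0, 415.0, 203.6], [0.0, 0.0, 1.0]] [[-0.8935, -0.449, -0.0126, 0.5156], [-0.2127, 0.4476, -0.8686, 0.1557], [0.3956, -0.7734, -0.4954, 0.9329], [0.0, 0.0, 0.0, 1.0]]
top [[478.9, 0.0, 319.1], [0.0, 478.9, 195.4], [0.0, 0.0, 1.0]] [[0.017, -0.9997, -0.0158, 0.1186], [-0.9877, -0.0144, -0.1555, 0.5498], [0.1553, 0.0183, -0.9877, 1.0129], [0.0, 0.0, 0.0, 1.0]]
-0.0187 {'clock': 0.1, 'qpos': array([ 5.27445740e+01,  1.79560426e+01,  8.58481517e+01, -7.07342178e-04,
        7.62594931e+01, -1.27988631e+01]), 'joint_velocities': array([-0.03733279, -0.05337819, -0.12539475,  0.02553176,  0.10086118,
        0.01148955]), 'tau': array([ 1.33132518e-03, -4.12893605e+01, -2.60144341e+01, -2.47896287e-04,
        2.98940075e-03,  3.18632340e-05]), 'position': array([0.21722388, 0.47771683, 0.23080393]), 'eef_rot': array([[-9.10276536e-01,  4.14000226e-01, -6.63356503e-04],
       [ 4.14000691e-01,  9.10276129e-01, -8.91996271e-04],
       [ 2.34550931e-04, -1.08659333e-03, -9.99999382e-01]]), 'force': array([ 0.06334379, -0.01888468, -0.422377  ]), 'ft_torque': array([0.05441989, 0.03315157, 0.01930414]), 'grip_force': 0.0, 'grip_width': 0.08548809008805841}
```

View pics/scene0.png

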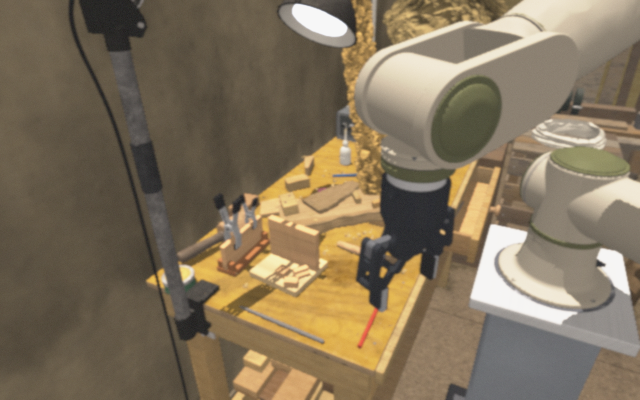

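View pics/top0.png

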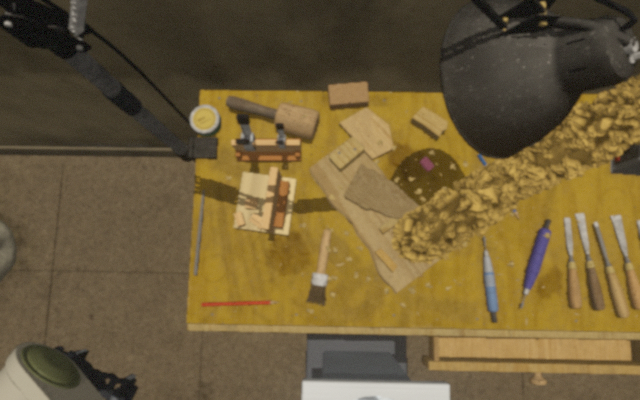

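The top view shows the rack at (267,150) with its clamps at (245,128) and (281,133). The stand is at (265,203), the brush at (320,268) and a pink decoy at (427,163). The scene view shows the stand at (290,262) and the clamps at (225,215). I'll look at close crops of both.

```bash
python3 - <<'E'
import cv2
t=cv2.imread("pics/top0.png")[105:315,220:350]; s=cv2.imread("pics/scene0.png")[185:305,205:400]
a=cv2.resize(t,None,fx=2.8,fy=2.8,interpolation=2); cv2.imwrite("pics/tc.png",cv2.resize(t[0:140,0:130],None,fx=4.2,fy=4.2,interpolation=2))
cv2.imwrite("pics/sc.png",cv2.resize(s,None,fx=4,fy=4,interpolation=2))
E
```

```text
(no output)
```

View pics/tc.png

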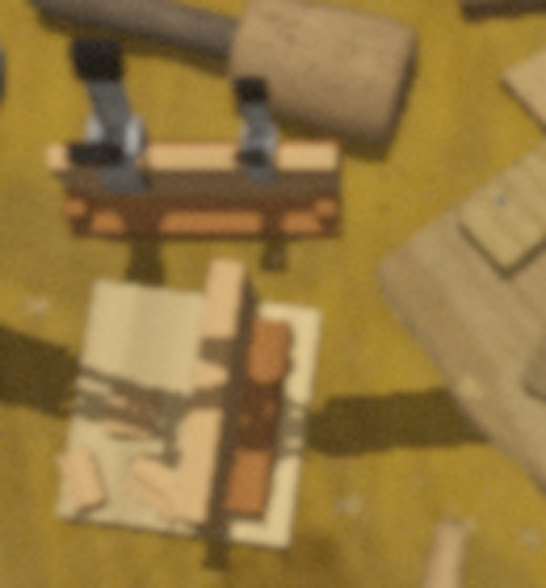

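View pics/sc.png

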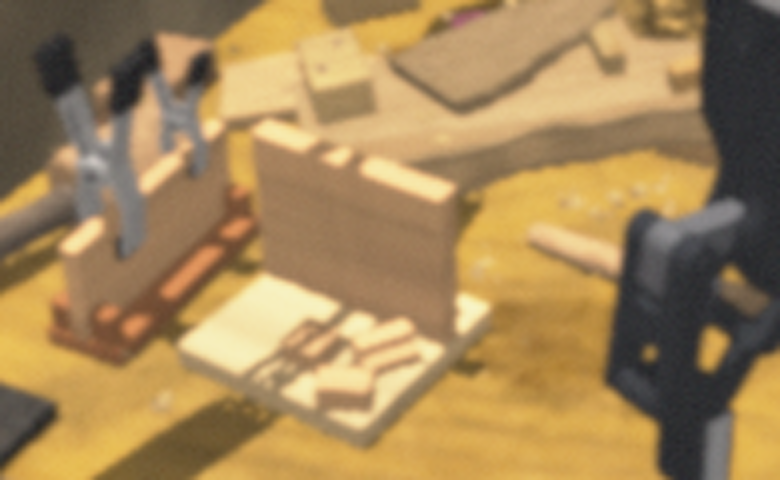

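The top crop shows the base corners near (97,282), (320,310), (290,547) and (60,517), and the offcuts lie in the near-left half of the bed. Candidates for the larger clamp, in full top-view pixels, are the left one at (245,130) and the right one at (281,135). The left one is visibly bigger in both crops, so I choose it. There is only one brush, at (320,268); the chisels and pens on the right are not brushes.

```bash
cat > h.py <<'E'
import numpy as np, cv2
M={"scene":([[415,0,322.2],[0,415,203.6],[0,0,1]],[[-0.8935,-0.449,-0.0126,0.5156],[-0.2127,0.4476,-0.8686,0.1557],[0.3956,-0.7734,-0.4954,0.9329]]),
"top":([[478.9,0,319.1],[0,478.9,195.4],[0,0,1]],[[0.017,-0.9997,-0.0158,0.1186],[-0.9877,-0.0144,-0.1555,0.5498],[0.1553,0.0183,-0.9877,1.0129]])}
M={k:(np.array(a),np.array(b)) for k,(a,b) in M.items()}
def ray(n,p):
    K,E=M[n];R,t=E[:,:3],E[:,3];return -R.T@t, R.T@np.linalg.inv(K)@[*p,1]
def onz(n,p,z):
    o,d=ray(n,p);return o+d*(z-o[2])/d[2]
def tri(pt,ps):
    P=[M[n][0]@M[n][1] for n in("top","scene")]
    X=cv2.triangulatePoints(P[0],P[1],np.float64(pt).reshape(2,1),np.float64(ps).reshape(2,1))[:,0];return X[:3]/X[3]
def proj(n,X):
    K,E=M[n];x=K@(E[:,:3]@X+E[:,3]);return x[:2]/x[2]
tc=lambda u,v:(219.6+u/4.2,104.6+v/4.2)
sc=lambda u,v:(204.6+u/4,184.6+v/4)
E
python3 - <<'E'
from h import *
np.set_printoptions(precision=4,suppress=True)
B=np.array([onz("top",tc(*p),.016) for p in[(97,282),(320,310),(290,547),(60,517)]])
print("base",B,B.mean(0),[np.linalg.norm(B[i]-B[i-1]) for i in range(4)])
print("yaw",np.degrees(np.arctan2(*( (B[0]+B[1]-B[2]-B[3])[[1,0]]))), np.degrees(np.arctan2(*( (B[0]+B[3]-B[2]-B[1])[[1,0]])))-90)
print("base scene",[onz("scene",sc(*p),.016) for p in[(180,350),(362,437),(492,305)]])
print("paneltop top",[onz("top",tc(*p),.116) for p in[(210,260),(246,265)]])
print("paneltop scene",[onz("scene",sc(*p),.116) for p in[(252,130),(272,121),(457,185),(438,203)]])
print("rack top",[onz("top",tc(*p),.075) for p in[(48,145),(48,168),(338,145),(338,168)]])
print("rack scene",[onz("scene",sc(*p),.075) for p in[(62,247),(82,255),(222,121)]])
print("sleeves",tri(tc(97,58),sc(55,65)),tri(tc(95,152),sc(130,75)))
print("sl z.164",onz("top",tc(97,58),.164),onz("top",tc(95,152),.164))
t=cv2.imread("pics/top0.png");s=t[225:310,295:345];hsv=cv2.cvtColor(s,cv2.COLOR_BGR2HSV)
m=((hsv[...,2]<95)).astype(np.uint8)
n,l,st,c=cv2.connectedComponentsWithStats(m)
for i in range(1,n):
  if st[i,4]>60: print("dark",st[i],c[i]+[295,225])
cv2.imwrite("pics/br.png",cv2.resize(s,None,fx=7,fy=7,interpolation=2))
E
```

```text
base [[0.6045 0.3037 0.016 ]
 [0.5907 0.1816 0.016 ]
 [0.4619 0.1945 0.016 ]
 [0.476  0.3181 0.016 ]] [0.5333 0.2495 0.016 ] [np.float64(0.1293743185352715), np.float64(0.12282672666786633), np.float64(0.1294548821170271), np.float64(0.12448353217389065)]
yaw -6.057213480066208 -6.485104464401871
base scene [array([0.602 , 0.3098, 0.016 ]), array([0.4754, 0.327 , 0.016 ]), array([0.4635, 0.1979, 0.016 ])]
paneltop top [array([0.5958, 0.2298, 0.116 ]), array([0.5935, 0.2119, 0.116 ])]
paneltop scene [array([0.5979, 0.2293, 0.116 ]), array([0.593 , 0.2161, 0.116 ]), array([0.4682, 0.2293, 0.116 ]), array([0.4694, 0.2488, 0.116 ])]
rack top [array([0.6648, 0.3215, 0.075 ]), array([0.6525, 0.321 , 0.075 ]), array([0.6667, 0.1704, 0.075 ]), array([0.6544, 0.1701, 0.075 ])]
rack scene [array([0.6643, 0.3226, 0.075 ]), array([0.6497, 0.3238, 0.075 ]), array([0.6603, 0.1734, 0.075 ])]
sleeves [0.6847 0.282  0.1633] [0.6364 0.2798 0.168 ]
sl z.164 [0.6833 0.2812 0.164 ] [0.637  0.2802 0.164 ]
dark [ 13  61  17  17 214] [316.7477 294.729 ]
```

View pics/br.png

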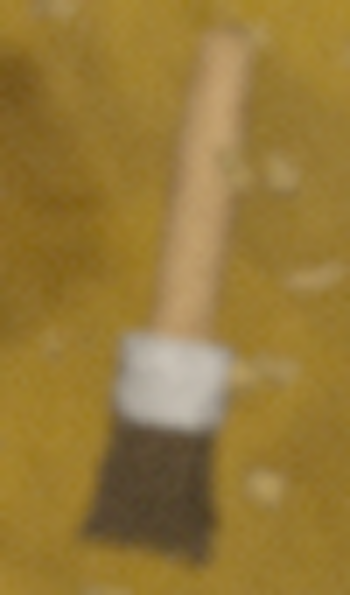

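The brush crop shows the handle end at crop (230,30) and the bristle tips at about (150,550), with the ferrule running from (175,338) to (167,428). Next I'll measure the brush, the scraps and the lamp post as an obstacle.

```bash
python3 - <<'E'
from h import *
np.set_printoptions(precision=4,suppress=True)
b=lambda u,v:(294.6+u/7,224.6+v/7)
for n,p in dict(end=(230,28),tip=(150,548),f1=(175,335),f2=(168,428),m1=(185,250),m2=(207,150)).items(): print(n,onz("top",b(*p),.010))
e,t=onz("top",b(230,28),.01),onz("top",b(150,548),.008); d=e-t; print("len",np.linalg.norm(d),"ang",np.degrees(np.arctan2(d[1],d[0])))
a=np.radians(-6.2);c=np.array([.5333,.2495]);R=np.array([[np.cos(a),-np.sin(a)],[np.sin(a),np.cos(a)]])
S=lambda n,p:R.T@(onz(n,p,.031)[:2]-c)
print("scraps top",{p:S("top",tc(*p)) for p in[(105,395),(150,405),(105,430),(155,430),(60,460),(90,450),(105,495),(75,510),(135,460),(195,520),(150,460)]})
print("scraps scene",{p:S("scene",sc(*p)) for p in[(285,335),(310,320),(340,340),(318,372),(375,378),(350,395),(345,345),(405,318),(415,350)]})
print("post",[onz("top",p,z) for p in[(217,138),(217,158),(183,158)] for z in(0.,.05)])
print("post scene",[tri((200,148),(195,300)),tri((185,140),(180,320))])
E
```

```text
end [0.4777 0.1078 0.01  ]
tip [0.3136 0.1306 0.01  ]
f1 [0.3799 0.1238 0.01  ]
f2 [0.3508 0.1256 0.01  ]
m1 [0.4067 0.1211 0.01  ]
m2 [0.4385 0.1146 0.01  ]
len 0.1658302800789411 ang -7.916686135776725
scraps top {(105, 395): array([0.002 , 0.0451]), (150, 405): array([-0.0004,  0.0204]), (105, 430): array([-0.0166,  0.0423]), (155, 430): array([-0.0134,  0.0158]), (60, 460): array([-0.0354,  0.0636]), (90, 450): array([-0.0282,  0.0486]), (105, 495): array([-0.0509,  0.0371]), (75, 510): array([-0.0607,  0.0517]), (135, 460): array([-0.0305,  0.0241]), (195, 520): array([-0.0581, -0.0121]), (150, 460): array([-0.0296,  0.0161])}
scraps scene {(285, 335): array([0.0078, 0.0402]), (310, 320): array([0.0042, 0.0225]), (340, 340): array([-0.0204,  0.0277]), (318, 372): array([-0.0266,  0.0555]), (375, 378): array([-0.0552,  0.0434]), (350, 395): array([-0.0521,  0.0614]), (345, 345): array([-0.0253,  0.0297]), (405, 318): array([-0.0395, -0.0069]), (415, 350): array([-0.06  ,  0.0131])}
post [array([0.6879, 0.3706, 0.    ]), array([0.6739, 0.3585, 0.05  ]), array([0.6397, 0.3682, 0.    ]), array([0.628 , 0.3562, 0.05  ]), array([0.6387, 0.448 , 0.    ]), array([0.627 , 0.4323, 0.05  ])]
post scene [array([ 0.6679,  0.4132, -0.0082]), array([ 0.6883,  0.4546, -0.0346])]
```

jog_arm --pt "50 -90 -20 0 0 0.15 0" --pt "100 -150 -50 0 0 0.29 0" --pt "150 -210 -80 0 0 0.29 0" --pt "190 -260 -110 0 0 0.29 0" --pt "200 -310 -140 0 0 0.29 0" --pt "200 -361 -160 0 0 0.29 0" --pt "200 -361 -170 0 0 0.29 0" --pt "200 -361 -170 0 0 0.29 0"

```text
clock: 1.1
position: [0.417, 0.1147, 0.0597]
eef_rot: [[-0.99, 0.14, -0.003], [0.14, 0.99, -0.0], [0.003, -0.001, -1.0]]
force: [-0.5, 0.8, 0.6]
grip_width: 0.0853
grip_force: 0.0
```

```bash
python3 - <<'E'
from plant import sensors, viewer
import cv2
for n in("top","scene"):
    c=viewer.camera(n); cv2.imwrite(f"pics/{n}1.png",c["img"])
o=sensors.get_obs();print(o["clock"],o["position"],o["eef_rot"])
t=cv2.imread("pics/top1.png")[190:330,220:380];s=cv2.imread("pics/scene1.png")[180:320,240:440]
import numpy as np
cv2.imwrite("pics/c1.png",np.hstack([cv2.resize(t,(400,350)),cv2.resize(s,(400,350)) if 0 else cv2.resize(s,(400,350))]))
E
```

```text
1.2 [0.41722324 0.11620228 0.06073289] [[-9.90359159e-01  1.38513718e-01 -1.63882665e-03]
 [ 1.38513814e-01  9.90360500e-01  5.56095375e-05]
 [ 1.63073187e-03 -1.71926715e-04 -9.99998656e-01]]
```

View pics/c1.png

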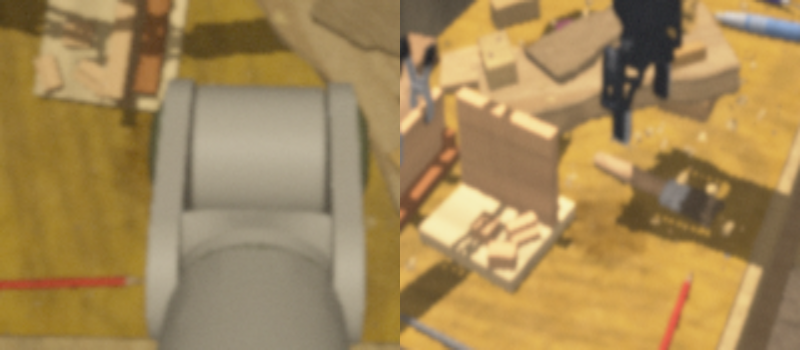

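The crop shows the open fingers at scene crop (640,100), above the brush handle, and the brush lying free at about (660,185). I'll descend and grip.

jog_arm --pt "0 1 -40 0 0 0 0" --pt "0 1 -57 0 0 0 0" --pt "0 1 -58 0 0 0 130" --pt "0 1 -58 0 0 0 255" --pt "0 1 -58 0 0 0 255" --pt "0 1 -58 0 0 0 255" --pt "0 1 -58 0 0 0 255" --pt "0 1 -58 0 0 0 255"

```text
clock: 2.2
position: [0.4178, 0.1181, 0.0043]
eef_rot: [[-0.991, 0.136, 0.001], [0.136, 0.991, 0.0], [-0.001, 0.0, -1.0]]
force: [-2.1, 1.1, 9.4]
grip_width: 0.0201
grip_force: 58.5
```

jog_arm --pt "0 0 30 0 0 0 255" --pt "0 0 80 0 0 0 255" --pt "-5 30 130 0 0 0.18 255" --pt "-10 70 165 0 0 0.36 255" --pt "-15 120 165 0 0 0.54 255" --pt "-17 170 165 0 0 0.72 255" --pt "-17 223 165 0 0 0.9 255" --pt "-17 223 165 0 0 1.08 255"

```text
clock: 3.2
position: [0.3996, 0.3435, 0.1683]
eef_rot: [[-0.579, -0.815, 0.0], [-0.815, 0.579, 0.001], [-0.001, 0.0, -1.0]]
force: [-1.0, -0.1, -0.4]
grip_width: 0.0205
grip_force: 59.6
```

jog_arm --pt "20 0 0 0 0 0.18 255" --pt "40 0 0 0 0 0.36 255" --pt "70 0 0 0 0 0.52 255" --pt "100 0 0 0 0 0.52 255" --pt "100 0 0 0 0 0.52 255"

```text
clock: 3.82
position: [0.5015, 0.3404, 0.168]
eef_rot: [[-0.109, -0.994, 0.0], [-0.994, 0.109, -0.0], [0.0, -0.0, -1.0]]
force: [0.1, 0.0, -0.9]
grip_width: 0.02
grip_force: 59.6
```

```bash
python3 - <<'E'
from plant import sensors, viewer
import cv2, numpy as np
for n in("top","scene"):
    c=viewer.camera(n); cv2.imwrite(f"pics/{n}2.png",c["img"])
o=sensors.get_obs();print(o["clock"],o["position"],o["eef_rot"],o["grip_width"],o["force"])
t=cv2.imread("pics/top2.png")[130:270,190:350];s=cv2.imread("pics/scene2.png")[180:320,200:400]
cv2.imwrite("pics/c2.png",np.hstack([cv2.resize(t,(400,350)),cv2.resize(s,(400,350))]))
E
```

```text
3.925 [0.49984433 0.34085185 0.16822993] [[-1.07639577e-01 -9.94189764e-01 -6.58856119e-04]
 [-9.94189967e-01  1.07639669e-01 -1.05712457e-04]
 [ 1.76017297e-04  6.43649299e-04 -9.99999777e-01]] 0.01996822556844169 [-0.27447969  0.58093391  0.16528563]
```

View pics/c2.png

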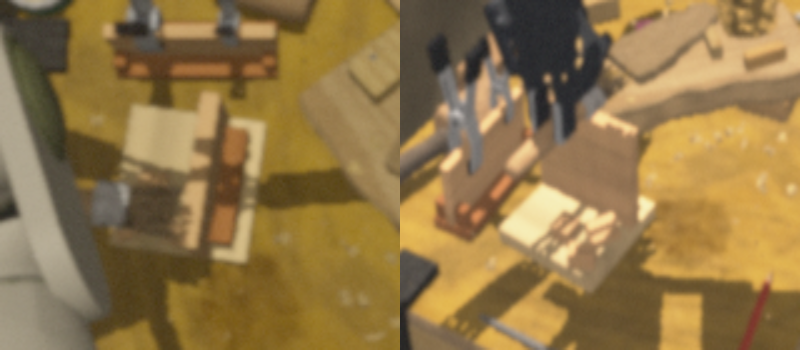

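The brush is held straight out: its ferrule is at top crop (110,205) and its bristles reach to about (190,210). I'll compare the tips with the prediction.

```bash
python3 - <<'E'
from h import *
np.set_printoptions(precision=4,suppress=True)
print("pred tip px",proj("top",np.array([.4885,.2365,.172])), "f/b",proj("top",np.array([.4926,.2743,.172])))
t=cv2.imread("pics/top2.png")
g=cv2.cvtColor(t,cv2.COLOR_BGR2GRAY)
for r in range(200,225,3): print(r,g[r,225:275:2])
E
```

```text
pred tip px [260.8761 214.6746] f/b [241.4217 212.2673]
200 [ 70  68  67  66  69  85 101 117 100 104 123 141 127  94  94  90  89  96
 101 102 100  97 101  96  80]
203 [116 108 101  95  88  95 116 120 101  94  89  89  89  96  93  95  87  92
  97 103 144 161 162 149  98]
206 [ 85  92 103 105 104 102 118 147 118  73  70  62  67  64  58  59  65  74
  75 122 165 177 174 151  82]
209 [ 80  89  99 102 102 101 107 143 114  74  73  78  72  65  72  70  71  72
 101 159 174 174 174 139  75]
212 [ 89  98 110 110 107 103 105 109  80  70  68  64  62  68  67  65  69  74
  90 113 135 169 170 117  74]
215 [ 84  95 106 103 100 103 103  89  61  67  71  70  73  66  67  66  69  77
  92 106 116 158 167 108  73]
218 [ 78  90  95  91  93  95  97  74  50  62  69  71  63  65  64  62  73  92
 121 114 130 161 152  88  76]
221 [ 74  68  72  72  93 107  87  79  75  69  72  66  73  73  73  71  84 109
 123 124 154 174 144  77  78]
224 [ 76  71  71  71  82  97  96  94  94  90  89  89  85  83  80  79  74  82
  92 110 161 171 123  73  88]
```

jog_arm --pt "40 0 0 0 0 0 255" --pt "77 0 0 0 0 0 255" --pt "77 0 -40 0 0 0 255" --pt "77 0 -80 0 0 0 255" --pt "77 0 -115 0 0 0 255" --pt "77 0 -135 0 0 0 255" --pt "77 0 -146 0 0 0 255" --pt "77 0 -146 0 0 0 255"

```text
clock: 4.92
position: [0.5774, 0.341, 0.0226]
eef_rot: [[-0.107, -0.994, 0.0], [-0.994, 0.107, 0.0], [-0.0, -0.0, -1.0]]
force: [-0.4, 0.1, -0.3]
grip_width: 0.0202
grip_force: 59.6
```

jog_arm --pt "-9 1 0 0 0 0 255" --pt "-18 2 0 0 0 0 255" --pt "-27 3 0 0 0 0 255" --pt "-36 4 0 0 0 0 255" --pt "-45 5 0 0 0 0 255" --pt "-54 6 0 0 0 0 255" --pt "-63 7 0 0 0 0 255" --pt "-72 8 0 0 0 0 255"

```text
clock: 5.92
position: [0.5047, 0.349, 0.0223]
eef_rot: [[-0.107, -0.994, -0.0], [-0.994, 0.107, -0.0], [0.0, 0.0, -1.0]]
force: [0.3, 0.3, -1.7]
grip_width: 0.02
grip_force: 59.6
```

jog_arm --pt "-9 1 0 0 0 0 255" --pt "-18 2 0 0 0 0 255" --pt "-27 3 0 0 0 0 255" --pt "-36 4 0 0 0 0 255" --pt "-44 5 0 0 0 0 255" --pt "-52 6 0 0 0 0 255" --pt "-60 7 0 0 0 0 255" --pt "-60 7 0 0 0 0 255"

```text
clock: 6.92
position: [0.4448, 0.356, 0.0222]
eef_rot: [[-0.107, -0.994, -0.0], [-0.994, 0.107, -0.0], [0.0, 0.0, -1.0]]
force: [0.0, 0.1, -0.9]
grip_width: 0.0202
grip_force: 59.6
```

```bash
python3 - <<'E'
from plant import sensors, viewer
import cv2, numpy as np
for n in("top","scene"):
    c=viewer.camera(n); cv2.imwrite(f"pics/{n}3.png",c["img"])
o=sensors.get_obs();print(o["clock"],o["position"],o["grip_width"],o["force"])
t=cv2.imread("pics/top3.png")[150:270,190:310];s=cv2.imread("pics/scene3.png")[210:330,230:370]
cv2.imwrite("pics/c3.png",np.hstack([cv2.resize(t,(370,370)),cv2.resize(s,(430,370))]))
E
```

```text
7.025 [0.44540834 0.35592517 0.02230661] 0.020387531885727613 [ 0.8894246   0.1705647  -0.36558821]
```

View pics/c3.png

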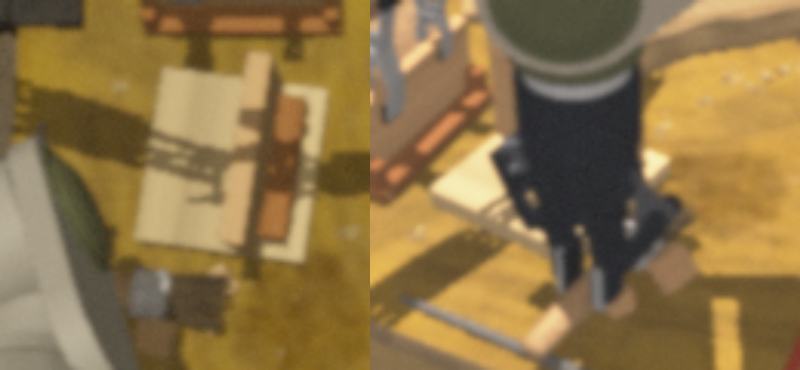

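The bed is empty in the top crop, with the base clear from (160,70) to (240,240), and the scraps lie in front of it beside the brush at (150,335) and (225,275). I'll lay the brush down at the front, on bench that is free.

jog_arm --pt "0 0 45 0 0 0 255" --pt "0 0 90 0 0 0 255" --pt "-20 -60 100 0 0 0 255" --pt "-40 -115 100 0 0 0 255" --pt "-60 -170 100 0 0 0 255" --pt "-65 -226 80 0 0 0 255" --pt "-65 -226 40 0 0 0 255" --pt "-65 -226 10 0 0 0 255"

```text
clock: 8.02
position: [0.3783, 0.1455, 0.03]
eef_rot: [[-0.127, -0.992, 0.005], [-0.991, 0.127, -0.032], [0.031, -0.009, -0.999]]
force: [0.3, 0.5, -0.7]
grip_width: 0.02
grip_force: 59.6
```

jog_arm --pt "0 0 -15 0 0 0 255" --pt "0 0 -25 0 0 0 255" --pt "0 0 -27 0 0 0 255" --pt "0 0 -27 0 0 0 255"

```text
clock: 8.52
position: [0.3786, 0.146, 0.0045]
eef_rot: [[-0.126, -0.992, 0.005], [-0.992, 0.125, -0.032], [0.031, -0.009, -0.999]]
force: [-1.3, -2.1, 3.8]
grip_width: 0.0202
grip_force: 60.0
```

jog_arm --pt "0 0 0 0 0 0 100" --pt "0 0 0 0 0 0 0" --pt "0 0 0 0 0 0 0" --pt "0 0 5 0 0 0 0" --pt "0 0 40 0 0 0 0" --pt "0 0 90 0 0 0 0" --pt "0 0 140 0 0 0 0"

```text
clock: 9.4
position: [0.3775, 0.1494, 0.1456]
eef_rot: [[-0.13, -0.992, 0.005], [-0.991, 0.129, -0.036], [0.035, -0.01, -0.999]]
force: [0.0, -0.1, 0.2]
grip_width: 0.0851
grip_force: 0.0
```

```bash
python3 - <<'E'
from plant import sensors, viewer
o=sensors.get_obs();print(o["clock"],o["position"],o["qpos"],o["eef_rot"],o["grip_width"],o["force"])
E
```

```text
9.4 [0.37751894 0.14940744 0.14561601] [   6.32268178    8.88872388  111.40476146   -2.4390502    59.6595999
 -165.0032575 ] [[-0.12962808 -0.99154879  0.00525061]
 [-0.99093113  0.12935473 -0.03637102]
 [ 0.03538445 -0.0099177  -0.99932456]] 0.0850938676983635 [ 0.01532307 -0.11838485  0.20692842]
```

```bash
python3 - <<'E'
from h import *
from plant import viewer
np.set_printoptions(precision=3,suppress=True)
print("collar",tri((115,95),(147,165)))
for n in("top","scene"):
    c=viewer.camera(n); cv2.imwrite(f"pics/{n}4.png",c["img"])
t=cv2.imread("pics/top4.png")[150:330,195:375];s=cv2.imread("pics/scene4.png")[200:330,220:380]
cv2.imwrite("pics/c4.png",np.hstack([cv2.resize(t,(400,400)),cv2.resize(s,(400,400))]))
E
```

```text
collar [0.664 0.463 0.33 ]
```

View pics/c4.png

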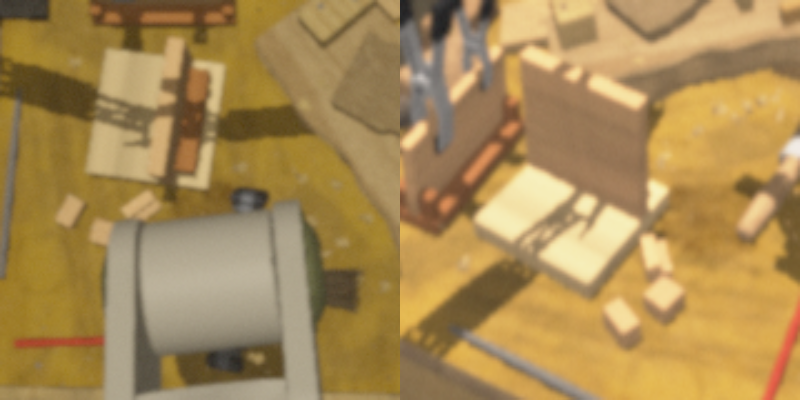

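The crop shows the bed clear. The three scraps are on the bench in front of the stand at scene crop (655,255), (663,298) and (622,322), and the brush lies flat at the right. Next is the clamp.

jog_arm --pt "0 0 50 0 0 -0.17 0" --pt "20 10 110 0 0 -0.34 0" --pt "50 25 115 0 0 -0.51 0" --pt "80 40 115 0 0 -0.68 0" --pt "110 55 115 0 0 -0.85 0" --pt "140 70 115 0 0 -1.02 0" --pt "170 85 115 0 0 -1.19 0" --pt "200 100 115 0 0 -1.36 0"

```text
clock: 10.5
position: [0.5786, 0.2498, 0.258]
eef_rot: [[-0.997, -0.075, -0.036], [-0.075, 0.997, -0.013], [0.037, -0.01, -0.999]]
force: [1.0, 0.5, 0.3]
grip_width: 0.0855
grip_force: 0.0
```

jog_arm --pt "20 10 0 0 0 -0.17 0" --pt "40 20 0 0 0 -0.34 0" --pt "60 25 0 0 0 -0.51 0" --pt "75 30 0 0 0 -0.68 0" --pt "80 31 0 0 0 -0.85 0" --pt "80 31 0 0 0 -1.02 0" --pt "80 31 0 0 0 -1.19 0" --pt "80 31 0 0 0 -1.36 0"

```text
clock: 11.5
position: [0.6577, 0.2803, 0.2578]
eef_rot: [[-0.282, 0.959, -0.021], [0.959, 0.282, 0.031], [0.036, -0.011, -0.999]]
force: [0.6, 0.1, -0.8]
grip_width: 0.0853
grip_force: 0.0
```

jog_arm --pt "0 0 0 0 0 -0.17 0" --pt "0 0 0 0 0 -0.29 0" --pt "0 0 0 0 0 -0.29 0"

```text
clock: 11.88
position: [0.6577, 0.2803, 0.2581]
eef_rot: [[-0.003, 1.0, -0.011], [0.999, 0.003, 0.035], [0.035, -0.011, -0.999]]
force: [-0.6, -0.1, 0.5]
grip_width: 0.0854
grip_force: 0.0
```

```bash
python3 - <<'E'
from plant import sensors
from scipy.spatial.transform import Rotation as R
import numpy as np
o=sensors.get_obs();print(o["clock"],o["position"],o["qpos"],o["eef_rot"])
T=np.array([[-1,0,0],[0,1,0],[0,0,-1.]]);T=np.array([[0,1,0],[1,0,0],[0,0,-1.]])
print(R.from_matrix(T@o["eef_rot"].T).as_rotvec())
E
```

```text
11.875 [0.65768643 0.28031206 0.25812469] [12.95983216 44.04610249 40.85550513  2.11310673 95.25968802 12.98703915] [[-0.00266054  0.99993556 -0.01103653]
 [ 0.99937786  0.00304687  0.03513694]
 [ 0.0351683  -0.01093618 -0.99932157]]
[-0.03516062 -0.01098885 -0.00285436]
```

jog_arm --pt "2 1 -20 -0.035 -0.011 -0.003 0" --pt "2 1 -50 -0.035 -0.011 -0.003 0" --pt "2 1 -75 -0.035 -0.011 -0.003 0" --pt "2 1 -95 -0.035 -0.011 -0.003 0" --pt "2 1 -95 -0.035 -0.011 -0.003 0"

```text
clock: 12.5
position: [0.6591, 0.2812, 0.1618]
eef_rot: [[-0.001, 1.0, -0.003], [1.0, 0.001, -0.0], [-0.0, -0.003, -1.0]]
force: [0.2, 1.5, -0.0]
grip_width: 0.0856
grip_force: 0.0
```

```bash
python3 - <<'E'
from plant import sensors, viewer
import cv2, numpy as np
for n in("top","scene"):
    c=viewer.camera(n); cv2.imwrite(f"pics/{n}5.png",c["img"])
o=sensors.get_obs();print(o["clock"],o["position"],o["eef_rot"],o["force"])
s=cv2.imread("pics/scene5.png")[130:290,180:340]
cv2.imwrite("pics/c5.png",cv2.resize(s,(600,600),interpolation=2))
E
```

```text
12.6 [0.66007102 0.28144517 0.1645016 ] [[-1.06877646e-04  9.99998170e-01  1.91033227e-03]
 [ 9.99999808e-01  1.05712248e-04  6.10140340e-04]
 [ 6.09937278e-04  1.91039712e-03 -9.99997989e-01]] [ 0.30986379  0.35810414 -0.16641525]
```

View pics/c5.png

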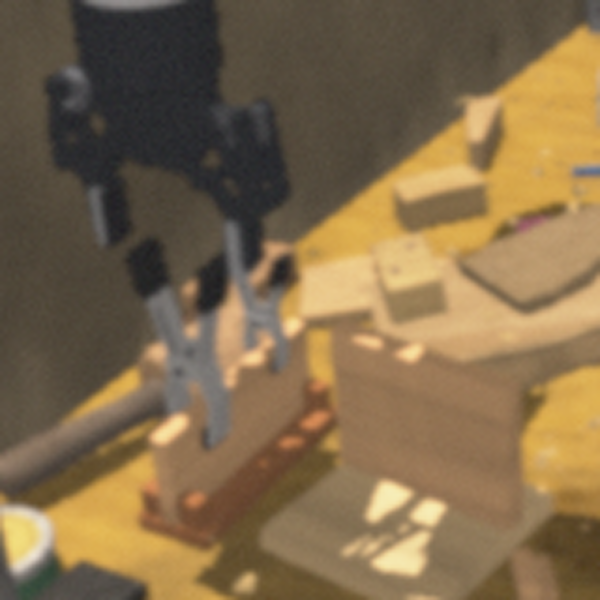

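The crop shows the open fingertips at (110,240) and (240,265), straddling the larger clamp's sleeves at (147,265) and (213,280), centred to within a few pixels. I'll go down and squeeze.

jog_arm --pt "0 0 -12 0 0 0 0" --pt "0 0 -25 0 0 0 0" --pt "0 0 -25 0 0 0 0" --pt "0 0 -25 0 0 0 40"

```text
clock: 13.1
position: [0.66, 0.2814, 0.139]
eef_rot: [[0.001, 1.0, 0.002], [1.0, -0.001, 0.001], [0.001, 0.002, -1.0]]
force: [-0.4, -0.1, -0.3]
grip_width: 0.0721
grip_force: 0.0
```

jog_arm --pt "0 0 0 0 0 0 80" --pt "0 0 1 0 0 0 110" --pt "0 0 2 0 0 0 140" --pt "0 0 3 0 0 0 170" --pt "0 0 3 0 0 0 200" --pt "0 0 3 0 0 0 255" --pt "0 0 3 0 0 0 255" --pt "0 0 3 0 0 0 255"

```text
clock: 14.1
position: [0.6598, 0.2814, 0.1417]
eef_rot: [[0.001, 1.0, 0.001], [1.0, -0.001, 0.0], [0.0, 0.001, -1.0]]
force: [-0.1, 0.5, 0.0]
grip_width: 0.0266
grip_force: 63.1
```

jog_arm --pt "0 0 10 0 0 0 255" --pt "0 0 25 0 0 0 255" --pt "0 0 50 0 0 0 255" --pt "0 0 80 0 0 0 255" --pt "0 0 110 0 0 0 255" --pt "0 0 120 0 0 0 255" --pt "0 0 120 0 0 0 255" --pt "0 0 120 0 0 0 255"

```text
clock: 15.1
position: [0.6596, 0.2813, 0.2602]
eef_rot: [[0.001, 1.0, -0.001], [1.0, -0.001, -0.0], [-0.0, -0.001, -1.0]]
force: [-0.2, -0.5, -0.2]
grip_width: 0.0264
grip_force: 63.1
```

```bash
python3 - <<'E'
from plant import sensors, viewer
from h import *
np.set_printoptions(precision=4,suppress=True,linewidth=200)
for n in("top","scene"): cv2.imwrite(f"pics/{n}6.png",viewer.camera(n)["img"])
o=sensors.get_obs();p=o["position"];print(o["clock"],p,o["grip_width"],o["force"])
s=cv2.imread("pics/scene6.png").astype(int)
for k,dz in dict(grip=.0223,hinge=-.0357,pad=-.0857).items(): print(k,proj("scene",p+[0,0,dz]).round(1))
hsv=cv2.cvtColor(s.astype(np.uint8),cv2.COLOR_BGR2HSV)
m=(hsv[...,1]<60)&(hsv[...,2]>85)   # grey steel
u,v=map(int,proj("scene",p+[0,0,-.05]))
for r in range(v-30,v+50,4): print(r,u-30,''.join('#' if x else '.' for x in m[r,u-30:u+30]))
E
```

```text
15.2 [0.6596 0.2813 0.2605] 0.026082093009182093 [-0.2554 -0.0178  0.2043]
grip [221.1 151.8]
hinge [224.8 177.7]
pad [227.8 198.7]
153 195 ...............##...........####............................
157 195 ...............###...........####...........................
161 195 ................###..........####...........................
165 195 ....................################........................
169 195 .....................###############........................
173 195 ......................###############.......................
177 195 ......................###############.......................
181 195 .....................##################.....................
185 195 .....................#####################..................
189 195 ...................#########....############................
193 195 ...................#########.......#########................
197 195 ...................#####............#########...............
201 195 ...................###..............#########...............
205 195 ......................................####......###.........
209 195 .................................................#####..###.
213 195 ..................................................#########.
217 195 ...................................................#########
221 195 ..................................................###......#
225 195 ..........................................................##
229 195 ............................................................
```

jog_arm --pt "-20 -6 0 0 0 0.17 255" --pt "-40 -14 0 0 0 0.34 255" --pt "-60 -22 0 0 0 0.51 255" --pt "-80 -30 0 0 0 0.68 255" --pt "-100 -40 0 0 0 0.85 255" --pt "-115 -48 0 0 0 1.02 255" --pt "-129 -54 0 0 0 1.19 255" --pt "-129 -54 0 0 0 1.36 255"

```text
clock: 16.2
position: [0.53, 0.2271, 0.2616]
eef_rot: [[-0.979, 0.205, -0.001], [0.205, 0.979, 0.001], [0.001, 0.001, -1.0]]
force: [-0.3, 0.0, -0.9]
grip_width: 0.0264
grip_force: 63.1
```

jog_arm --pt "0 0 0 0 0 0.103 255" --pt "0 0 0 0 0 0.103 255" --pt "0 0 0 0 0 0.103 255"

```text
clock: 16.58
position: [0.5308, 0.2274, 0.2615]
eef_rot: [[-0.994, 0.111, -0.001], [0.111, 0.994, 0.001], [0.001, 0.001, -1.0]]
force: [-0.4, 0.6, -0.6]
grip_width: 0.0264
grip_force: 63.1
```

```bash
cat > look.py <<'E'
import sys
from plant import sensors, viewer
from h import *
np.set_printoptions(precision=4,suppress=True,linewidth=200)
k=sys.argv[1]
for n in("top","scene"): cv2.imwrite(f"pics/{n}{k}.png",viewer.camera(n)["img"])
o=sensors.get_obs();p=o["position"];print(o["clock"],p,o["grip_width"],o["force"]);print(o["eef_rot"])
a=np.radians(-6.2);y=np.array([-np.sin(a),np.cos(a),0])
for nm,dz in dict(grip=.0223,hinge=-.0357,pad=-.0857).items(): print(nm,proj("scene",p+[0,0,dz]).round(1),proj("scene",p+[0,0,dz]+.0175*y).round(1),proj("scene",p+[0,0,dz]-.0175*y).round(1))
s=cv2.imread(f"pics/scene{k}.png");hsv=cv2.cvtColor(s,cv2.COLOR_BGR2HSV)
u,v=map(int,proj("scene",p+[0,0,-.05]))
def ch(h): return '#' if h[1]<60 and h[2]>85 else 'k' if h[2]<60 else 'b' if h[1]>=60 and h[2]>150 else '.'
for r in range(v-30,v+54,3): print(r,u-35,''.join(ch(x) for x in hsv[r,u-35:u+45]))
E
python3 look.py 7
```

```text
16.675 [0.5308 0.2274 0.2616] 0.026274893562402205 [ 0.5085  0.4445 -1.0915]
[[-0.9939  0.11   -0.0005]
 [ 0.11    0.9939  0.0011]
 [ 0.0007  0.0011 -1.    ]]
grip [289.9 152.4] [284.5 155.3] [295.1 149.5]
hinge [291.3 178.5] [286.2 181.8] [296.3 175.4]
pad [292.5 199.7] [287.5 203.2] [297.3 196.4]
154 256 .......................kkkkkkk####.kkkkkkk.###..........bbbbbbbbbbbbbbbbbbbbbbbb
157 256 ........................kkkkkk####.kkkkkkk.##...bbbbbbbbbbbbbbbbbbbbbbbbbbbbbbbb
160 256 ........................kkkkkk.###.kkkkkkk.##...bbbbbbbbbbbbbbbbbbbbbbbbbbbbbbbb
163 256 ............................kk.####..#####..bbbbbbbbbbb...bbbbbbbbbbbbbbbbbbbbbb
166 256 .........................################bbbbbbbbbbbbb....bbbbbbbbbbbbbbbbbbbbbb
169 256 ...........................##############bbbbbbbbb.......bbbbbbbbbbbbbbbbbbbbbbb
172 256 ...........................##############bbbbbbbbb.....bbbbbbbbbbbbbbbbbbbbbbbbb
175 256 .............................############bbbbbbbbbbbbbbbbbbbbbbbbbbbbbbbbbbbb###
178 256 ........................bbbbbb###########bbbbbbbbbbbbbbbbbbbbbbbbbbbbbbbbbbbbbbb
[... 991 characters left out ...]
bbbbbbbbbbbbbbbbb..bbbbbbbbbbbbbbbbbbbbbbbbbbbbbbbbbbbbbbbbbbbbbbbbbbbbbbbbbb
217 256 bbbbbbbbbbbbbbbbbbbbbbbbbbbbbbbbbbbbbbbbbbbbbbbbbbbbbbbbbbbbbbbbbbbbbbbbbbbbbbbb
220 256 bbb..bbbbbbbbbbbbbbbbbbbbbbbbbbbbbbbbbbbbbbbbbbbbbbbbbbbbbbbbbbbbbbbbbbbbbbbbbbb
223 256 #....bbbbbbbbbbbbbbbbbbbbbbbbbbbbbbbbbbbbbbbbbbbbbbbbbbbbbbbbbbbbb..............
226 256 #....bbbbbbbbbbbbbbbbbbbbbbbbbbbbbbbbbbbbbbbbbbbbbbb............................
229 256 ...bbbbbbbbbbbbbbbbbbbbbbbbbbbbbbbbbbbbbbbbbbbbbbbb.....bbb...............bbbbbb
232 256 bbb....bbbbbbbbbbbbbbbbbbbb.bbbbbbbbbbbbbbbbbbbbbbbbbbbb.b...........bbbbbbbbbbb
235 256 b...........bbbbbbbbbbbbbbbbb..b..b..bbbbbbbbbbbbbbbbbbbbbbb.........bbbbbbbbbbb
```

```bash
python3 - <<'E'
from h import *
np.set_printoptions(precision=2,suppress=True,linewidth=200)
s=cv2.imread("pics/scene4.png");g=cv2.cvtColor(s,cv2.COLOR_BGR2GRAY).astype(int)
for dx in(-.045,-.02,0,.02,.045):
    a=np.radians(-6.2);c=np.array([.531+dx*np.cos(a),.2277+dx*np.sin(a)]);n=np.array([-np.sin(a),np.cos(a)])
    P=[proj("scene",np.array([*(c+n*d),.116])) for d in np.arange(-.020,.0201,.002)]
    print(dx,P[10],[int(cv2.getRectSubPix(g.astype(np.float32),(1,1),tuple(map(float,p)))[0,0]) for p in P])
t=cv2.imread("pics/top4.png");g=cv2.cvtColor(t,cv2.COLOR_BGR2GRAY)
for dx in(-.045,-.02,0,.02,.055):
    c=np.array([.531+dx*np.cos(a),.2277+dx*np.sin(a)])
    P=[proj("top",np.array([*(c+n*d),.116])) for d in np.arange(-.020,.0201,.002)]
    print("top",dx,P[10],[int(cv2.getRectSubPix(g.astype(np.float32),(1,1),tuple(map(float,p)))[0,0]) for p in P])
E
```

```text
-0.045 [310.63 229.59] [115, 117, 117, 120, 123, 128, 140, 163, 188, 208, 218, 224, 225, 225, 222, 216, 199, 175, 154, 142, 135]
-0.02 [301.1  226.25] [174, 174, 173, 173, 175, 180, 188, 198, 210, 220, 225, 226, 227, 226, 223, 212, 196, 174, 153, 140, 135]
0 [293.66 223.64] [184, 182, 179, 177, 174, 172, 169, 164, 154, 145, 140, 139, 146, 148, 156, 158, 157, 152, 142, 139, 137]
0.02 [286.37 221.09] [188, 189, 190, 191, 191, 190, 184, 177, 165, 149, 139, 136, 133, 136, 135, 136, 136, 133, 132, 134, 134]
0.045 [277.47 217.97] [172, 181, 186, 186, 185, 183, 187, 196, 208, 217, 224, 226, 227, 226, 220, 211, 190, 168, 150, 142, 138]
top -0.045 [266.49 218.97] [123, 114, 102, 87, 80, 84, 105, 139, 165, 177, 180, 179, 179, 178, 178, 178, 178, 181, 180, 181, 179]
top -0.02 [268.21 206.92] [68, 73, 73, 75, 76, 84, 109, 145, 169, 178, 179, 179, 179, 177, 174, 167, 151, 129, 111, 108, 115]
top 0 [269.59 197.35] [70, 73, 72, 75, 76, 80, 84, 91, 101, 111, 119, 125, 130, 138, 151, 167, 175, 176, 176, 174, 172]
top 0.02 [270.95 187.84] [123, 114, 97, 82, 77, 78, 83, 94, 100, 100, 98, 101, 103, 114, 139, 164, 176, 182, 181, 180, 179]
top 0.055 [273.31 171.34] [127, 126, 125, 113, 100, 101, 129, 158, 173, 179, 179, 179, 178, 170, 154, 135, 122, 117, 117, 119, 122]
```

jog_arm --pt "0 2 -20 0 0 0 255" --pt "0 2 -35 0 0 0 255" --pt "0 2 -45 0 0 0 255" --pt "0 2 -52 0 0 0 255" --pt "0 2 -58 0 0 0 255" --pt "0 2 -64 0 0 0 255" --pt "0 2 -64 0 0 0 255"

```text
clock: 17.55
position: [0.5307, 0.2293, 0.1974]
eef_rot: [[-0.994, 0.109, -0.001], [0.109, 0.994, 0.001], [0.001, 0.001, -1.0]]
force: [0.7, 0.4, -0.1]
grip_width: 0.0263
grip_force: 63.1
```

```bash
python3 look.py 8
```

```text
17.65 [0.5309 0.2294 0.198 ] 0.025863565798741685 [ 0.1475  0.5869 -1.3498]
[[-0.9941  0.1088  0.0001]
 [ 0.1088  0.9941  0.0013]
 [ 0.      0.0013 -1.    ]]
grip [290.9 181.4] [285.8 184.7] [295.9 178.2]
hinge [292.3 205.7] [287.3 209.3] [297.1 202.3]
pad [293.4 225.5] [288.6 229.2] [298.  221.8]
181 257 ...................bbbb..kkkkk.###.kkkkkkk.#........bbbbbbbbbbbbbbbbbbbbbbbbbbbb
184 257 ................bbbbbbbb.kkkkk.###..kkkkkk.#........bbbbbbbbbbbbbbbbbbbbbbbbbbbb
187 257 ...........bbbbbbbbbbbbb..kkkk.###.kkkkkkk.#......bbbbbbbbbbbb..........bbbbbbbb
190 257 ........bbbbbbbbbbbbbbbb..kkkk.####.k..#.bbbbbbbbbbbbbbb......bbbbbbbbbbbbbbbbbb
193 257 ....bbbbbbbbbbbbbbbbbbbbbb.##.##########bbbbbbbbbbbbbbb...bbbbbbbbbbbbbbbbbbbbbb
196 257 bbbbbbbbbbbbbbbbbbbbbbbbbbbbb###########bbbbbbbbbbbbbbbbbbbbbbbbbbbbbbbbbbbbbbbb
199 257 ..bbbbbbbbbbbbbbbbbbbbbbbbbbbb###########bbbbbbbbbbbbbbbbbbbbbbbbbbbbbbbbbbbbbbb
202 257 ..bbbbbbbbbbbbbbbbbbbbbbbbbbbb###########bbbbb...bbbbbbbbbbbbbbbbbbbbbbbbbbbbbb.
205 257 ..bbbbbbbbbbbbbbbbbbbbbbbbbbbb###########bbbbbbbbb....bbbbbbbbbbbbbbbbbbbbb.....

[... 990 characters left out ...]
.bbbbbbb...bbbbbbbbbbbbb.bbbbbbbbb.bbbbbb.b........bbbbb.....bbbbbbbbbbbbbbbb
244 257 ....bbbb.....bbbbbbbbbbbbbbbb..b.bb.b.....b.bbbb.bb.b.........bbbbbbbbbbbbbbbbbb
247 257 bbbb......bbbbbbbbbbbbbbbbbbbbb..bb.bb.b.........bbbb.bbbbb..bbbbbbbbbbbbbbbbbbb
250 257 bb..........bbbbbbbbbbbbbbbbbbbbbbbb.b...................b...bbbbbbbbbbbbbbbbbbb
253 257 ...bbbbb..bbbbbbbbbbbbbbbbbbbbbbbbbbbbbbbbb..................bbbbbbbbbbbbbbbbbbb
256 257 bbbbbbbbbbbbbbbbbbbbbbbbbbbbbbbbbbbbbbbbbbbbbbbbbbbbb..................bbbbbbbbb
259 257 bbbbbbbbbbbbbbbbbbbbbbbbbbbbbbbbbb.bbbbbbbbbbbbbbbbbbbbbbbbbb...................
262 257 bbbbbbbbbbbbbbbbbbbbbbbbbbbbbbbbbbbbbbbbb..bbbbbbbbbbbbbbbbb...bbbbbb...........
```

No contact so far; the right lever goes behind the panel and the left one stays in front. I'll go the rest of the way down in small rows.

jog_arm --pt "0 0 -4 0 0 0 255" --pt "0 0 -8 0 0 0 255" --pt "0 0 -12 0 0 0 255" --pt "0 0 -16 0 0 0 255" --pt "0 0 -20 0 0 0 255" --pt "0 0 -23 0 0 0 255" --pt "0 0 -23 0 0 0 255"

```text
clock: 18.52
position: [0.5308, 0.2294, 0.1745]
eef_rot: [[-0.994, 0.109, -0.001], [0.109, 0.994, 0.001], [0.001, 0.001, -1.0]]
force: [0.6, 0.3, -0.9]
grip_width: 0.0262
grip_force: 63.1
```

```bash
python3 look.py 9
```

```text
18.625 [0.5309 0.2294 0.1748] 0.026126948297387886 [-0.0871 -0.1961  0.0257]
[[-0.9941  0.1088 -0.0001]
 [ 0.1088  0.9941  0.0012]
 [ 0.0002  0.0012 -1.    ]]
grip [291.5 191.3] [286.4 194.7] [296.4 188. ]
hinge [292.8 215. ] [287.9 218.6] [297.6 211.5]
pad [293.9 234.2] [289.1 238. ] [298.5 230.5]
190 258 ......bbbbbbbbbbbbbbbb...kkkk..##..kkkkkk.#.bbbbbbbbbbbb.....bbbbbbbbbbbbbbbbbbb
193 258 ...bbbbbbbbbbbbbbbbbbbb..kkkk.####.kkkkkk.#bbbbbbbbbbb...bbbbbbbbbbbbbbbbbbbbbbb
196 258 bbbbbbbbbbbbbbbbbbbbbbbb..kkk.####.kkkkkk..bbbbbbbbbbbbbbbbbbbbbbbbbbbbbbbbbbbbb
199 258 .bbbbbbbbbbbbbbbbbbbbbbb..kkkk.###.kk..#.bbbbbbbbbbbbbbbbbbbbbbbbbbbbbbbbbbbbbbb
202 258 .bbbbbbbbbbbbbbbbbbbbbbbb......###..####bbbbb...bbbbbbbbbbbbbbbbbbbbbbbbbbbbbb..
205 258 .bbbbbbbbbbbbbbbbbbbbbbbbbbbb###########bbbbbbbbb....bbbbbbbbbbbbbbbbbbbb......b
208 258 bbbbbbbbbbbbbbbbbbbbbbbbbbbbb###########bbbbbbbbbbbbbb...bbbbbbbbbb.......bbbbbb
211 258 bbbbbbbbbbbbbbbbbbbbbbbbbbbb.###########bbbbbbbbbbbbbbbbbb..........bbbbbbbbbbbb
214 258 bbbbbbbbbbbbbbbbbb..bbbbbbbb.###########bbbbbbbbbbbbbbbbbbbbbbbbbbbbbbbbbbbbbbbb
[... 991 characters left out ...]
........bbbbbbbbbbbbbbbbbbbbbbbb....................bb...bbbbbbbbbbbbbbbbbbbb
253 258 ..bbbbb...bbbbbbbbbbbbbbbbbbbbbbbbbbbbbbbbb.................bbbbbbbbbbbbbbbbbbbb
256 258 bbbbbbbbbbbbbbbbbbbbbbbbbbbbbbbbbbbbbbbbbbbbbbbbbbb......................bbbbbbb
259 258 bbbbbbbbbbbbbbbbbbbbbbbbbbbbbbbb.bbbbbbbbbbbbbbbbbbbbbbbbb......................
262 258 bbbbbbbbbbbbbbbbbbbbbbbbbbbbbbbbbbbbbbb.....bbbbbbbbbbbbbb....bbbbbb............
265 258 bbbbbbbbbbbbbbbbbbbbbbbbbbbbbb..bbbbbbbb............bbbbbb....bbbbbb............
268 258 bbbbbbbbbbbbbbbbbbbbbbbbb.....bbbbbbbb.....bb.................bbb...............
271 258 bbbbbbbbbbbbbbbbbbbbb.......bbbbbbbbb.................bbb..bbb..................
```

jog_arm --pt "0 2 0 0 0 0 255" --pt "0 4 0 0 0 0 255" --pt "0 5 0 0 0 0 255" --pt "0 5 0 0 0 0 255"

```text
clock: 19.12
position: [0.5308, 0.2345, 0.1747]
eef_rot: [[-0.994, 0.109, -0.0], [0.109, 0.994, 0.001], [0.0, 0.001, -1.0]]
force: [0.0, -0.1, -0.9]
grip_width: 0.026
grip_force: 63.1
```

jog_arm --pt "0 -3 0 0 0 0 255" --pt "0 -6 0 0 0 0 255" --pt "0 -8 0 0 0 0 255" --pt "0 -10 0 0 0 0 255" --pt "0 -10 0 0 0 0 255"

```text
clock: 19.75
position: [0.5309, 0.2242, 0.1748]
eef_rot: [[-0.994, 0.109, -0.0], [0.109, 0.994, 0.001], [0.0, 0.001, -1.0]]
force: [0.3, 0.3, -0.4]
grip_width: 0.0263
grip_force: 63.1
```

jog_arm --pt "0 3 0 0 0 0 255" --pt "0 5 0 0 0 0 255" --pt "0 5 0 0 0 0 255" --pt "0 5 0 0 0 0 255" --pt "0 5 0 0 0 0 255" --pt "0 5 0 0 0 0 255"

```text
clock: 20.5
position: [0.5309, 0.2293, 0.1748]
eef_rot: [[-0.994, 0.109, -0.0], [0.109, 0.994, 0.001], [0.0, 0.001, -1.0]]
force: [0.4, 1.3, -0.9]
grip_width: 0.0267
grip_force: 63.1
```

Moving 5 mm to either side met no contact, so both faces have clearance. I'll hand the job in.

```bash
python3 -c "
from plant import job_done
print(job_done())"
```

```text
the job is handed in; nothing more can be done
None
```

I handed the job in at about 20.5 s: the bed is swept clean and the brush is on the bench. The larger clamp is held squeezed open over the panel's top edge, its pads about 27 mm below the edge and at least 5 mm clear of both faces.

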